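# Run the press plank out to its line and hold it

### The arm

A 7-joint arm with a two-finger parallel gripper is mounted at the origin on the work surface. World frame = base frame: x ahead of the robot, y to its left, z up, the work surface at z = 0. Lengths are in m, angles in rad, forces in N, time in s.
With the tool pointing down it reaches from about 0.4 to 0.85 m from the base axis. Payload 10.4 kg.
Tool frame: the origin (TCP) lies on the centre line of the jaws, within the pads' length; the fingertips stand 11 mm ahead of it and the grasp point (between the pads) lies 8 mm behind it (tip_reach is the distance from the TCP to the fingertips, in m); z points along the fingers, y is the line along which they close (so a half turn about z gives the same grasp; the last joint's range is limited). The gripper opens to 85 mm and grips with 20 to 120 N. Pads are 22 mm wide; open, the fingers measure 114 mm over their backs; the gripper's body (76 mm by 85 mm) begins 54 mm behind the grasp point. The pads swing forward as they close: fully open they stand 13 mm farther back than shut.
Start: joints at [-1.184, 0.332, -0.065, 1.46, 0.022, 1.35, -0.088], TCP at [0.249, 0.573, 0.242] pointing down, gripper open.
Joint ranges: [-2.6, 2.6], [-0.5, 2.12], [-1.47, 1.34], [0.16, 2.42], [-1.27, 4.41], [0.06, 2.06], [-2.6, 2.6]. Speed limits (rad/s): [2.22, 2.22, 2.79, 2.79, 3.14, 3.14, 3.14].

### API

Orientations are given as a unit quaternion [x, y, z, w].
In Python, from workcell import get_obs, camera, hand_in, tip_reach gives the robot as it stands. The module is installed in compiled form; this text tells all that it offers.
- The arm moves only by the tool move_arm, never from a script. Its argument "plan" is a list of rows, each an object with "delta_pos": the shift along the tool's x, y, z in fractions of the full range, 1 being 0.75 m, a list of three; "turn": the turn, a rotation vector about the tool's x, y, z in normalised numbers (1 is pi/2 rad), a list of three; "fingers": the closure, from 0 (fully open) to 1 (shut). A call has 1 to 12 rows; each row is the pose to reach, as a shift and turn from the pose commanded when the call began, along the tool's axes at that moment; what a row does not reach only later rows make up. A row lasts 1/8 s, in which the tool goes at most 62.5 mm and 10.7 degrees, less where a joint would pass 70% of its speed; a pose out of reach is approached as far as the arm can. Shift and turn numbers lie between -1 and 1, and a call with a number outside is refused. A call with a gripper value outside its range is refused whole. The fingers move at their own pace and stop on an object; "force" is the grip in N (left out, the last holds). Time passes only in rows, so rows that repeat a pose let the fingers close. It gives the time, the measured TCP pose, the force, the opening and the grip force at its end, in the units of the state.
- get_obs(): the state, without advancing time (a new reading comes with each control period).
- camera(name): name is "scene" or "side" or "wrist"; returns a dict with "color" (420x560x3 uint8, red, green, blue), "range_z" (420x560 float32, m along the optical axis (not along the pixel's ray), 0 where there is no reading), "fx", "fy", "cx", "cy" (pixels), "R" (3x3) and "t" (3): a world point X has camera coordinates R X + t; the wrist camera has in their place "tool_from_camera" (4x4, takes a point from camera to tool coordinates, whose origin is the TCP and whose axes are the flange's). Camera axes: x right, y down, z forward; pixel columns grow to the right and rows downward; lengths in m; the calibration is good to about 2 mm. A picture is of the moment at which its call begins: read the wrist's pose just before it.
- hand_in(): hands the job in; it is judged then, once.
The state is a dict: "clock": time; "joint_pos": joint angles; "joint_velocities": joint speeds; "tau": joint torques, N m; "position": TCP position; "ee_rot": TCP orientation; "ft_force": force on the tool from outside, world axes, zero at the start; "torque": the same for the moment, N m; "grip_width": opening from 0.0 (shut) to 1.0 (fully open); "grasp_force": force on a finger pad.
Only numpy, scipy, OpenCV 4.12 (cv2) and the standard library are available. Lean on these libraries where they do the work, as an engineer would, in place of code of your own. Each camera call takes 0.05 s, during which the arm holds its last target. There are 200 camera calls.

### The job

Set the headset cup upright on the plank, centred over the plank's hole (inside the black ring), and let go of it. Then, so that the press rod can come up through hole and cup, slide the plank outward along the rail without lifting it off, until its red line lies over the top edge of the rail's outer end, with the plank straight and centred on the rail and the cup still over the hole: out there it would tip by itself, so finish while the gripper still holds the plank level, touching the cup no more and never letting the plank go. Leave the parts box, the bottle and the dish where they are.

Things in the scene. Friction and masses are not known exactly. Their poses are not given: they have to be found in the camera images.
- rail: fixed aluminium profile rail on two dark feet, 300 long, 45 wide, its flat top 60 mm above the bench. Origin on the bench under its centre; its x axis runs along the rail and points outward, to the end over which the plank is slid (roughly the robot's left, +y of the world). z up.
- rail_edge (a point): middle of the rail's top edge at its outer end, 150 mm from the rail's centre and 60 mm above the bench; axes as the rail's
- plank: loose plywood plank, 300 long (x) x 60 wide (y) x 18 thick, 0.18 to 0.28 kg, lying on the rail's top by friction only, its outer end 5 to 33 mm past the rail's. Origin at the centre of its underside; x along it, outward; z up. With the red line at the rail's edge it would tip: its rear must be held down (2 to 4 N). Can be gripped across its width, which overhangs the rail 7 mm each side.
- plank_mark (a point): middle of the red line (6 mm wide, across the plank, over its top and sides), on the plank's top face, 25 mm behind the plank's centre and 175 mm from its outer end; axes as the plank's
- plank_hole (a point): centre of the 30 mm through hole near the plank's outer end, on the plank's top face, 35 mm from the outer end and 115 mm from the plank's centre; a thin black ring 55 mm across is painted round it; axes as the plank's
- headset_cup: loose dark steel cup: a plain open tube 50 mm outside diameter, 40 mm inside, 32 high, with two thin brass lines round it, 0.08 to 0.17 kg, standing upright on the bench. Origin at the centre of its underside. Either end may be up.
- parts_box: bystander: closed white carton with a grey band, 60 x 60 x 50 high, origin under its centre; not to be moved
- cleaner: bystander: white bottle with a grey label, 64 mm diameter, 170 high, origin under its centre; not to be moved
- dish: bystander: steel bowl, 100 mm across, 30 high, origin under its centre; not to be moved
Not all that is in view belongs to the job. Of the things that look like the headset_cup, the middle-sized one is meant.

How it is judged:
By the outcome, as a careful person would: the job done as asked, in the order asked, and still so for the second after the job is handed in, while the arm keeps its last pose, push and grip.
It also fails if it takes over 50 s, if anything falls off the work surface, if the arm or the gripper's body presses on something with over 40 N, if the wrist force passes 120 N, or if a joint passes its speed limit or range.

## Working session

There is one attempt and no reset: what is moved stays moved. The work goes in short steps, Python scripts to look and compute and a tool call to move; the robot and the scene stay as the last step left them, time stands still between calls to the robot, and variables do not carry over. Pictures are saved under pics/ and viewed, at most 10 in all, crops included, and the job is handed in when it is done.

Besides the shell and the picture viewer there is one more tool, called after ">>>" as name(argument=value, ...), one argument or row to a line, values as JSON. move_arm: Moves the arm, as the interface text tells. Its arguments: {"type":"object","properties":{"plan":{"type":"array","items":{"type":"object","properties":{"delta_pos":{"type":"array","items":{"type":"number"}},"turn":{"type":"array","items":{"type":"number"}},"fingers":{"type":"number"}}}},"force":{"type":"number"}},"required":["plan"]}

```bash
mkdir -p pics
python3 - <<'E'
from workcell import *
import cv2,numpy as np,pickle
o=get_obs();print(o, tip_reach)
d={}
for n in("scene","side","wrist"):
    d[n]=camera(n);cv2.imwrite(f"pics/{n}0.png",d[n]["color"][:,:,::-1])
    print(n,{k:v for k,v in d[n].items() if k not in("color","range_z")})
pickle.dump((o,d),open("d0.pkl","wb"))
E
```

```text
{'clock': 0.0, 'joint_pos': array([-1.18361436,  0.33289185, -0.06471072,  1.46093787,  0.02160996,
        1.34990553, -0.08848983]), 'joint_velocities': array([-6.22693213e-06, -3.03699994e-04, -4.76942490e-04, -1.15839116e-04,
        1.54847736e-04, -1.80112920e-03,  1.62029051e-03]), 'tau': array([ 1.11678560e-04, -6.25438571e+01,  4.85648692e-02, -3.91617930e+01,
        1.61250302e-02,  9.37184610e-03, -7.03717592e-05]), 'position': array([0.2488636 , 0.57292312, 0.24150513]), 'ee_rot': array([ 2.03439122e-01,  9.79087330e-01, -7.14700305e-04, -1.11177154e-04]), 'ft_force': array([-0.20409087,  0.3955887 , -1.23588462]), 'torque': array([ 0.0219226 , -0.03247883, -0.02229578]), 'grasp_force': 0.0, 'grip_width': 1.00144048871053} 0.011
scene {'fx': 389.566781643169, 'fy': 389.566781643169, 'cx': 279.7137011691621, 'cy': 212.24470304366872, 'R': array([[ 0.80563494,  0.59221636, -0.01523567],
       [ 0.31091858, -0.44457665, -0.84004835],
       [-0.5042638 ,  0.67203525, -0.54229755]]), 't': array([-0.41575672, -0.1716758 ,  1.13407281])}
side {'fx': 504.4774324572815, 'fy': 504.4774324572815, 'cx': 281.3076096041012, 'cy': 212.50614891658438, 'R': array([[-0.99028252, -0.13750439, -0.02081067],
       [-0.07633345,  0.66251513, -0.74514891],
       [ 0.11624863, -0.73631939, -0.66657334]]), 't': array([0.55903095, 0.18734942, 0.64795354])}
wrist {'fx': 289.8416619304491, 'fy': 289.8416619304491, 'cx': 277.14209085599305, 'cy': 205.31023389457084, 'tool_from_camera': array([[ 1.21849884e-04, -9.46703052e-01, -3.22107615e-01,
         8.24815104e-02],
       [ 9.99999924e-01,  2.34790922e-04, -3.11782158e-04,
        -6.10733655e-04],
       [ 3.70793064e-04, -3.22107552e-01,  9.46703009e-01,
        -1.32778678e-01],
       [ 0.00000000e+00,  0.00000000e+00,  0.00000000e+00,
         1.00000000e+00]])}
```

View pics/scene0.png

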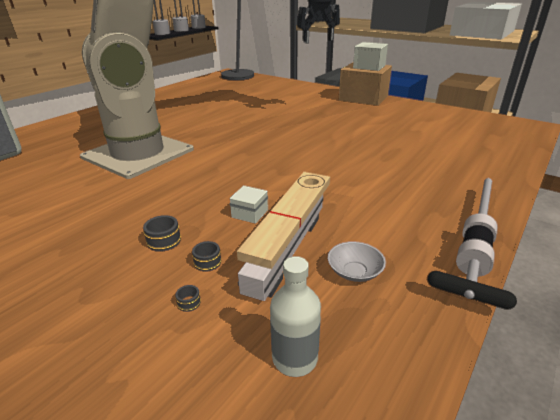

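View pics/side0.png

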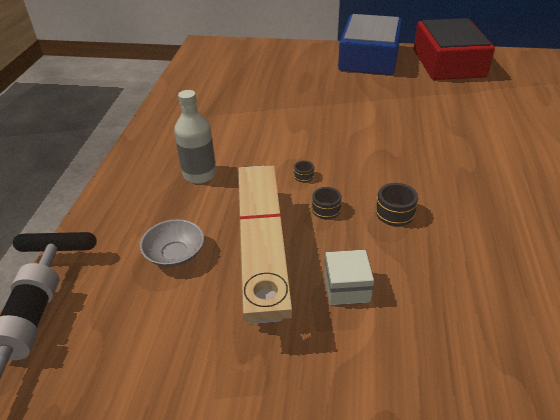

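Scene view: middle cup at (207,255), hole at (312,180), red line (286,216). Side view: middle cup (327,202), hole (265,291), red line (260,216), box (349,278) close to the plank on the cup's side.

```bash
cat > h.py <<'E'
import numpy as np,cv2
from scipy.spatial.transform import Rotation as Ro
def cam_pose(c,o=None):  # world_from_camera R, origin
    if "R" in c: return c["R"].T,-c["R"].T@c["t"]
    T=np.asarray(c["tool_from_camera"]);W=Ro.from_quat(o["ee_rot"]).as_matrix()
    return W@T[:3,:3],W@T[:3,3]+o["position"]
def ray(c,uv,o=None):
    R,p=cam_pose(c,o);d=R@np.array([(uv[0]-c["cx"])/c["fx"],(uv[1]-c["cy"])/c["fy"],1]);return p,d/np.linalg.norm(d)
def plane(c,uv,z,o=None):
    p,d=ray(c,uv,o);return p+d*(z-p[2])/d[2]
def tri(r1,r2):
    (p,d),(q,e)=r1,r2;s=np.linalg.lstsq(np.c_[d,-e],q-p,rcond=None)[0];a,b=p+d*s[0],q+e*s[1];return (a+b)/2,np.linalg.norm(a-b)
def hsv(c): return cv2.cvtColor(c["color"],cv2.COLOR_RGB2HSV).astype(int)
def blobs(m,amin=30):
    n,l,s,ce=cv2.connectedComponentsWithStats(m.astype(np.uint8),connectivity=8)
    return [(ce[i],s[i],l==i) for i in range(1,n) if s[i,4]>=amin]
E
python3 - <<'E'
from h import *
import pickle
o,d=pickle.load(open("d0.pkl","rb"))
for n,(x0,y0,x1,y1) in {"scene":(130,165,340,315),"side":(225,155,425,325)}.items():
    c=d[n];H=hsv(c)
    for nm,m in {"red":((H[...,0]<6)|(H[...,0]>174))&(H[...,1]>140)&(H[...,2]>110),"dark":H[...,2]<75,"plank":(H[...,0]>12)&(H[...,0]<26)&(H[...,1]>50)&(H[...,1]<150)&(H[...,2]>170)}.items():
        k=np.zeros_like(m);k[y0:y1,x0:x1]=1
        for b in blobs(m&k): print(n,nm,b[0].round(1),b[1])
    cv2.imwrite(f"pics/{n}_crop.png",cv2.resize(c["color"][y0:y1,x0:x1,::-1],None,fx=3,fy=3,interpolation=cv2.INTER_CUBIC))
E
python3 -c "
import cv2,numpy as np
a=cv2.imread('pics/scene_crop.png');b=cv2.imread('pics/side_crop.png')
h=max(a.shape[0],b.shape[0]);p=lambda i:cv2.copyMakeBorder(i,0,h-i.shape[0],0,0,0)
m=np.hstack([p(a),p(b)]);cv2.imwrite('pics/both.png',cv2.resize(m,(800,int(800*m.shape[0]/m.shape[1]))))"
```

```text
scene red [285.4 214.8] [270 211  31   9  40]
scene dark [290.6 249.3] [265 199  58  93 125]
scene dark [160.1 224.3] [146 217  29  16 351]
scene dark [313.1 224.2] [309 217   9  14  32]
scene dark [161.  232.5] [144 223  34  14  99]
scene dark [163.  240.5] [145 230  35  17 246]
scene dark [164.7 248.1] [151 243  28   8  39]
scene dark [205.4 250.3] [192 242  28  18 322]
scene dark [206.8 262.9] [193 256  28  12 142]
scene dark [275.7 285.9] [269 274  14  23  70]
scene dark [186.8 293. ] [177 286  22  17 227]
scene dark [188.5 304.5] [177 298  23  11  87]
scene plank [137.  167.7] [130 165  21  10 108]
scene plank [300.2 195.1] [ 271  171   60   47 1285]
scene plank [268.7 236.3] [ 237  213   63   48 1579]
side red [259.3 216. ] [240 214  40   5 102]
side dark [303.9 170.9] [294 161  20  22 324]
side dark [396.6 203.4] [ 377  183   41   44 1332]
side dark [326.5 202.1] [312 187  29  33 713]
side dark [351.5 288.8] [330 286  44   6 138]
side plank [257.6 190.6] [ 239  166   41   50 1820]
side plank [262.5 255.5] [ 240  217   51   96 2907]
side plank [265.9 289.2] [246 274  40  31 614]
```

View pics/both.png

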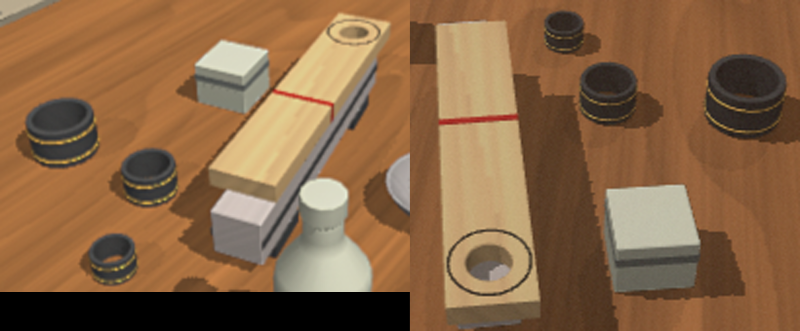

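Masks work: red line, ring and cup silhouettes are clear in both views.

Run:
```python
from h import *
import pickle
o,d=pickle.load(open("d0.pkl","rb"));S,T=d["scene"],d["side"]
def cup(c,box):
    H=hsv(c);x0,y0,x1,y1=box;m=np.zeros(H.shape[:2],np.uint8)
    sub=(H[...,2]<75)|((H[...,0]>18)&(H[...,0]<32)&(H[...,1]>120)); m[y0:y1,x0:x1]=sub[y0:y1,x0:x1]
    m=cv2.morphologyEx(m,cv2.MORPH_CLOSE,np.ones((3,3)))
    b=max(blobs(m),key=lambda b:b[1][4]);p=cv2.convexHull(np.argwhere(b[2])[:,::-1].astype(np.int32))
    M=cv2.moments(p);return np.array([M["m10"],M["m01"]])/M["m00"],b[1]
for nm,bs,bt in (("mid",(188,238,226,274),(308,183,346,224)),("big",(140,212,184,254),(373,179,421,230)),("small",(172,282,204,312),(290,158,318,186))):
    a,b=cup(S,bs),cup(T,bt);print(nm,a,b,tri(ray(S,a[0]),ray(T,b[0])))
# red line ends on top face
for c,n in((S,"scene"),(T,"side")):
    H=hsv(c);m=((H[...,0]<6)|(H[...,0]>174))&(H[...,1]>110)&(H[...,2]>100)
    k=np.zeros_like(m);k[205:235,235:305]=1
    p=np.argwhere(m&k)[:,::-1];print(n,"red",len(p),p[p[:,0].argmin()],p[p[:,0].argmax()],p[p[:,1].argmax()])
# ring
def ring(c,box,thr):
    H=hsv(c);x0,y0,x1,y1=box;m=np.zeros(H.shape[:2],bool);m[y0:y1,x0:x1]=((H[...,2]>170)&(H[...,1]<150))[y0:y1,x0:x1]
    return m
H=hsv(T);m=(H[...,0]>12)&(H[...,0]<26)&(H[...,1]>50)&(H[...,1]<150)&(H[...,2]>170)
b=[b for b in blobs(m) if 240<b[0][0]<290 and 285<b[0][1]<295][0]
eT=cv2.fitEllipse(cv2.convexHull(np.argwhere(b[2])[:,::-1].astype(np.int32)));print(eT)
g=cv2.cvtColor(S["color"],cv2.COLOR_RGB2GRAY)
h=S["color"][170:195,294:332,:].astype(int).sum(2)//3
for r in h: print(*r)
pT=[plane(T,eT[0],z) for z in(.073,.078,.083)];print(pT)
# project into scene
for p in pT:
    q=S["R"]@p+S["t"];print(q[:2]/q[2]*S["fx"]+[S["cx"],S["cy"]])
```

```text
mid (array([206.27625033, 256.14008903]), array([192, 242,  29,  29, 646], dtype=int32)) (array([326.16872964, 202.84017372]), array([312, 187,  29,  33, 794], dtype=int32)) (array([ 0.51894997, -0.23056651,  0.01499694]), np.float64(0.0016085260338826247))
big (array([161.94720656, 233.52998462]), array([144, 217,  37,  34, 997], dtype=int32)) (array([396.37177732, 204.4366872 ]), array([ 376,  183,   42,   45, 1470], dtype=int32)) (array([ 0.4008362 , -0.23451424,  0.01916488]), np.float64(0.0024056679267833165))
small (array([187.70908408, 298.09309309]), array([177, 286,  23,  25, 424], dtype=int32)) (array([303.58732463, 171.38606676]), array([294, 161,  20,  22, 365], dtype=int32)) (array([ 0.56729949, -0.32036933,  0.01107201]), np.float64(0.001320746153955909))
scene red 45 [270 211] [300 218] [300 226]
side red 102 [240 217] [279 214] [240 218]
((265.51708984375, 289.33721923828125), (31.185794830322266, 40.18718338012695), 84.94398498535156)
117 117 116 117 117 117 117 115 115 116 116 118 118 119 118 117 115 114 113 112 112 110 109 107 108 109 110 112 111 112 110 108 107 10
[... 3170 characters left out ...]
 111 110 109 108 107 115
188 185 183 183 184 183 180 180 182 182 182 183 184 185 186 185 183 180 179 179 181 183 185 188 183 147 128 127 129 123 114 110 109 106 106 108 109 118
186 184 183 185 182 181 180 181 182 183 183 183 185 186 185 183 180 178 179 181 183 184 188 184 157 132 128 129 127 118 109 106 101 100 103 109 111 111
184 183 185 183 181 180 182 181 182 183 183 185 186 186 185 180 179 179 180 182 184 186 187 164 136 128 127 129 128 113 102 100 100 105 109 112 111 109
[array([0.58134315, 0.01676382, 0.073     ]), array([0.58047314, 0.02081251, 0.078     ]), array([0.57960312, 0.0248612 , 0.083     ])]
[309.15374813 183.62324355]
[309.91402465 180.6344543 ]
[310.67346361 177.64895764]
```

Cup heights check out (mid z≈15 mm centre; sizes order OK) and plank top ≈78 mm. Now I'll get a wrist view from over the plank.

Units first: shifts go in shares of 0.75 m and turns go in shares of pi/2 rad. So -0.544 m is -0.7253, -0.497 m is -0.6627, 1.16 rad is 0.7385.

>>> move_arm(
  plan=[
    {"delta_pos":[-0.7253,-0.6627,-0.144],"turn":[0,0,0.7385]},
    {"delta_pos":[-0.7253,-0.6627,-0.144],"turn":[0,0,0.7385]},
    {"delta_pos":[-0.7253,-0.6627,-0.144],"turn":[0,0,0.7385]},
    {"delta_pos":[-0.7253,-0.6627,-0.144],"turn":[0,0,0.7385]},
    {"delta_pos":[-0.7253,-0.6627,-0.144],"turn":[0,0,0.7385]},
    {"delta_pos":[-0.7253,-0.6627,-0.144],"turn":[0,0,0.7385]},
    {"delta_pos":[-0.7253,-0.6627,-0.144],"turn":[0,0,0.7385]},
    {"delta_pos":[-0.7253,-0.6627,-0.144],"turn":[0,0,0.7385]},
    {"delta_pos":[-0.7253,-0.6627,-0.144],"turn":[0,0,0.7385]},
    {"delta_pos":[-0.7253,-0.6627,-0.144],"turn":[0,0,0.7385]},
    {"delta_pos":[-0.7253,-0.6627,-0.144],"turn":[0,0,0.7385]},
    {"delta_pos":[-0.7253,-0.6627,-0.144],"turn":[0,0,0.7385]},
  ],
)

```text
validation failed for argument at $.pl...
```

>>> move_arm(
  plan=[
    {"delta_pos":[0,0,0]},
    {"delta_pos":[0,0,0]},
    {"delta_pos":[0,0,0]},
  ],
)

```text
validation failed for argument at $.pl...
```

Run:
```python
from workcell import *
from h import *
import pickle
o=get_obs();c=camera("wrist");print(o["clock"],o["position"],o["ee_rot"],o["joint_pos"])
pickle.dump((o,c),open("w1.pkl","wb"));cv2.imwrite("pics/w1.png",c["color"][:,:,::-1])
```

```text
0.15 [0.24891323 0.57301401 0.24171202] [ 2.03449039e-01  9.79085393e-01 -5.24005624e-04 -8.49463908e-05] [-1.18359921  0.33273508 -0.06469592  1.46070952  0.02160136  1.34990503
 -0.0884742 ]
```

View pics/w1.png

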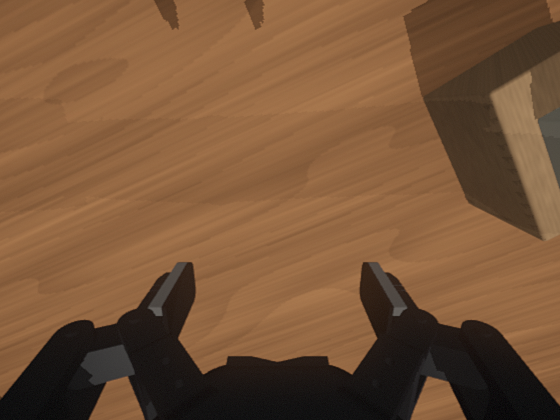

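The arm did not move: the plan rows need every field. The wrist picture still shows the start place. Sending it again with fingers included.

Scaled: -0.544 m is -0.7253, -0.497 m is -0.6627, 1.16 rad is 0.7385.

>>> move_arm(
  plan=[
    {"delta_pos":[-0.7253,-0.6627,-0.144],"turn":[0,0,0.7385],"fingers":0},
    {"delta_pos":[-0.7253,-0.6627,-0.144],"turn":[0,0,0.7385],"fingers":0},
    {"delta_pos":[-0.7253,-0.6627,-0.144],"turn":[0,0,0.7385],"fingers":0},
    {"delta_pos":[-0.7253,-0.6627,-0.144],"turn":[0,0,0.7385],"fingers":0},
    {"delta_pos":[-0.7253,-0.6627,-0.144],"turn":[0,0,0.7385],"fingers":0},
    {"delta_pos":[-0.7253,-0.6627,-0.144],"turn":[0,0,0.7385],"fingers":0},
    {"delta_pos":[-0.7253,-0.6627,-0.144],"turn":[0,0,0.7385],"fingers":0},
    {"delta_pos":[-0.7253,-0.6627,-0.144],"turn":[0,0,0.7385],"fingers":0},
    {"delta_pos":[-0.7253,-0.6627,-0.144],"turn":[0,0,0.7385],"fingers":0},
    {"delta_pos":[-0.7253,-0.6627,-0.144],"turn":[0,0,0.7385],"fingers":0},
    {"delta_pos":[-0.7253,-0.6627,-0.144],"turn":[0,0,0.7385],"fingers":0},
    {"delta_pos":[-0.7253,-0.6627,-0.144],"turn":[0,0,0.7385],"fingers":0},
  ],
)

```text
clock: 1.7
position: [0.5504, -0.1014, 0.3508]
ee_rot: [0.707, 0.707, 0.0, 0.0]
ft_force: [1.4, 0.8, 0.4]
grip_width: 0.997
grasp_force: 0.0
```

Run:
```python
from workcell import *
from h import *
import pickle
o=get_obs();c=camera("wrist");print(o["clock"],o["position"],o["ee_rot"],o["joint_pos"])
pickle.dump((o,c),open("w1.pkl","wb"));cv2.imwrite("pics/w2.png",c["color"][:,:,::-1])
```

```text
1.7 [ 0.5503984  -0.10137201  0.35081773] [7.06767610e-01 7.07445682e-01 3.17883619e-04 2.27386675e-04] [-0.48481134  0.16079158  0.67653564  1.48691652 -0.10076559  1.52835374
  0.19056992]
```

View pics/w2.png

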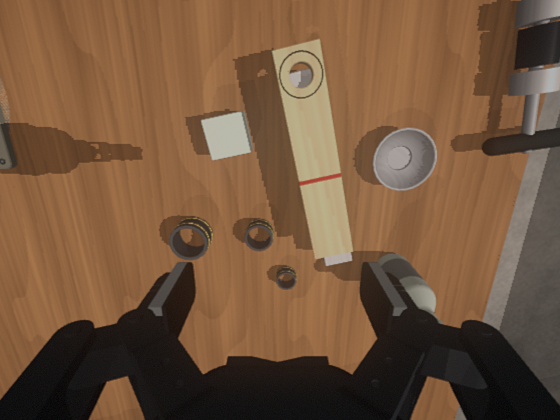

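Wrist view: middle cup (259,235), ring (301,74), red line (321,179), rail's rear end peeking out at (338,257), box (227,135), dish (405,158).

Run:
```python
from h import *
import pickle
o,c=pickle.load(open("w1.pkl","rb"));_,d=pickle.load(open("d0.pkl","rb"));S,T=d["scene"],d["side"]
H=hsv(c);roi=lambda m,x0,y0,x1,y1:(lambda k:(k.__setitem__((slice(y0,y1),slice(x0,x1)),m[y0:y1,x0:x1]),k)[1])(np.zeros_like(m))
pl=(H[...,0]>12)&(H[...,0]<30)&(H[...,1]>40)&(H[...,1]<150)&(H[...,2]>150)
pl=roi(pl,260,30,360,262)
b=max(blobs(cv2.morphologyEx(pl.astype(np.uint8),cv2.MORPH_CLOSE,np.ones((7,7)))),key=lambda b:b[1][4])
r=cv2.boxPoints(cv2.minAreaRect(np.argwhere(b[2])[:,::-1].astype(np.float32)));
print("plank px",r.round(1).tolist());Q=np.array([plane(c,p,.078,o) for p in r]);print(Q.round(4),[np.linalg.norm(Q[i]-Q[i-1]).round(4) for i in range(4)])
red=roi(((H[...,0]<6)|(H[...,0]>174))&(H[...,1]>110)&(H[...,2]>100),290,165,350,195)
rp=np.argwhere(red)[:,::-1];print("red",rp.mean(0),plane(c,rp.mean(0),.078,o),rp[rp[:,0].argmin()],rp[rp[:,0].argmax()])
Hs=hsv(T);m=((Hs[...,0]<6)|(Hs[...,0]>174))&(Hs[...,1]>110)&(Hs[...,2]>100);q=np.argwhere(roi(m,235,205,290,225))[:,::-1].mean(0)
print("red side",q,plane(T,q,.078),"tri",tri(ray(c,rp.mean(0),o),ray(T,q)))
# ring: dark thin; 
inner=roi(pl,276,48,326,100); bl=[x for x in blobs(cv2.erode(inner.astype(np.uint8),np.ones((2,2)))) ]
for x in bl: print("in",x[0],x[1])
dark=roi(H[...,2]<120,274,46,328,102)&(cv2.dilate(b[2].astype(np.uint8),np.ones((3,3)))>0)
e=[(x[0].round(1),x[1]) for x in blobs(dark,10)];print(e)
pts=np.argwhere(dark)[:,::-1];cc=np.array([301,74]);rr=np.hypot(*(pts-cc).T);pp=pts[(rr>17)&(rr<27)].astype(np.float32)
E=cv2.fitEllipse(pp);print("ring",E,plane(c,E[0],.078,o),"tri side",tri(ray(c,E[0],o),ray(T,(265.52,289.34))),"tri scene",tri(ray(c,E[0],o),ray(S,(311.2,181))))
# cup
k=roi(H[...,2]<90,242,214,276,256);b=max(blobs(cv2.morphologyEx(k.astype(np.uint8),cv2.MORPH_CLOSE,np.ones((3,3)))),key=lambda b:b[1][4]);print(b[:2])
h=cv2.convexHull(np.argwhere(b[2])[:,::-1].astype(np.int32));M=cv2.moments(h);u=(M["m10"]/M["m00"],M["m01"]/M["m00"]);print("cup",u,plane(c,u,.016,o),plane(c,u,.024,o),tri(ray(c,u,o),ray(T,(326.17,202.84))),tri(ray(c,u,o),ray(S,(206.28,256.14))))
# rail rear end
w=roi((H[...,1]<70)&(H[...,2]>150),315,245,365,275)
for x in blobs(w,15):
    z=cv2.boxPoints(cv2.minAreaRect(np.argwhere(x[2])[:,::-1].astype(np.float32)));print("rail",z.round(1).tolist(),[plane(c,p,.06,o).round(4) for p in z])
crop=c["color"][20:280,190:450,::-1];a=cv2.resize(c["color"][225:275,300:370,::-1],None,fx=5,fy=5,interpolation=cv2.INTER_CUBIC);bb=cv2.resize(T["color"][255:335,230:330,::-1],None,fx=4,fy=4,interpolation=cv2.INTER_CUBIC);s=cv2.resize(S["color"][170:300,230:335,::-1],None,fx=4,fy=4,interpolation=cv2.INTER_CUBIC)
W=np.zeros((580,780,3),np.uint8);W[:250,:350]=a;W[255:575,:400][:320]=bb;W[:520,:][:, 360:780][:520,:420]=s;cv2.imwrite("pics/rail.png",W)
```

```text
plank px [[260.0, 36.0], [359.0, 36.0], [359.0, 261.0], [260.0, 261.0]]
[[ 0.5294  0.0632  0.078 ]
 [ 0.6515  0.0634  0.078 ]
 [ 0.6804 -0.2502  0.078 ]
 [ 0.5238 -0.2504  0.078 ]] [np.float64(0.3137), np.float64(0.1221), np.float64(0.3149), np.float64(0.1566)]
red [319.42016807 178.94117647] [ 0.61139764 -0.11728365  0.078     ] [299 182] [340 174]
red side [259.29411765 215.99019608] [ 0.61225875 -0.11666348  0.078     ] tri (array([ 0.61196442, -0.11742412,  0.07728355]), np.float64(0.0009132183585563508))
in [294.18729097  55.00668896] [277  49  47  28 299]
in [301.22807018  74.42857143] [282  53  40  44 798]
in [320.16564417  92.29447853] [306  73  20  27 163]
in [285.6969697   95.33333333] [280  85  17  15  66]
[(array([298.9,  56.7]), array([280,  50,  42,  22,  78], dtype=int32)), (array([310.9,  73. ]), array([308,  64,   5,  19,  19], dtype=int32)), (array([322.,  74.]), array([322,  69,   1,  11,  11], dtype=int32)), (array([279.7,  78.5]), array([279,  73,   3,  12,  12], dtype=int32)), (array([301.5,  92.5]), array([282,  81,  40,  18,  52], dtype=int32))]
ring ((300.181
[... 519 characters left out ...]
 0.5178282 , -0.23362962,  0.01317629]), np.float64(0.0011946066290049531)) (array([ 0.51873122, -0.23150413,  0.01558445]), np.float64(0.003332566154556946))
rail [[328.29998779296875, 245.10000610351562], [331.0, 244.6999969482422], [332.1000061035156, 252.8000030517578], [329.5, 253.1999969482422]] [array([ 0.6338, -0.2314,  0.06  ]), array([ 0.638 , -0.2307,  0.06  ]), array([ 0.6408, -0.2455,  0.06  ]), array([ 0.6365, -0.2462,  0.06  ])]
rail [[322.20001220703125, 248.5], [348.5, 243.0], [352.0, 259.8999938964844], [325.70001220703125, 265.5]] [array([ 0.6242, -0.2376,  0.06  ]), array([ 0.6662, -0.2277,  0.06  ]), array([ 0.6745, -0.2585,  0.06  ]), array([ 0.6317, -0.269 ,  0.06  ])]
```

View pics/rail.png

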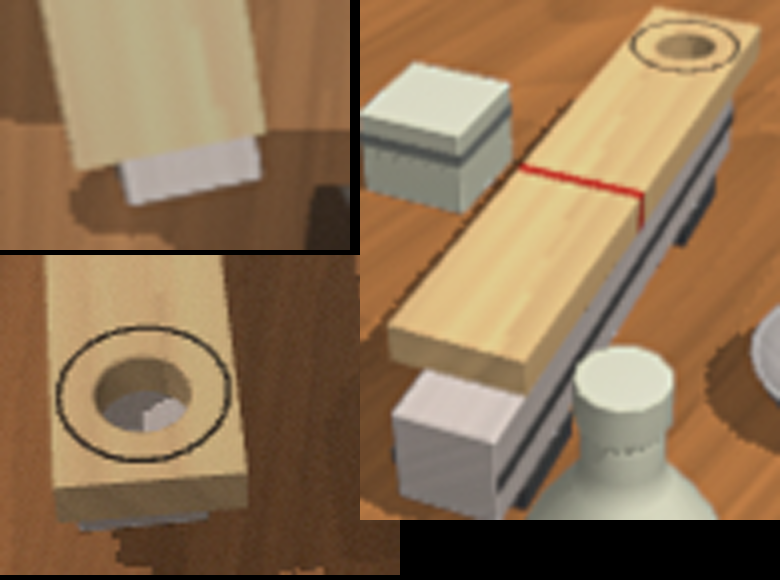

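Scaled: -0.1 m is -0.1333, 0.08 m is 0.1067.

>>> move_arm(
  plan=[
    {"delta_pos":[-0.1333,0.0667,0.1067],"turn":[0,0,0],"fingers":0},
    {"delta_pos":[-0.1333,0.0667,0.1067],"turn":[0,0,0],"fingers":0},
    {"delta_pos":[-0.1333,0.0667,0.1067],"turn":[0,0,0],"fingers":0},
    {"delta_pos":[-0.1333,0.0667,0.1067],"turn":[0,0,0],"fingers":0},
  ],
)

```text
clock: 2.25
position: [0.5998, -0.1995, 0.2698]
ee_rot: [0.707, 0.707, -0.001, -0.0]
ft_force: [0.0, 0.6, 0.2]
grip_width: 1.0
grasp_force: 0.0
```

Run:
```python
from workcell import *
from h import *
import pickle
o=get_obs();c=camera("wrist");print(o["clock"],o["position"],o["ee_rot"],o["joint_velocities"].round(3))
pickle.dump((o,c),open("w2.pkl","wb"));cv2.imwrite("pics/w3.png",c["color"][:,:,::-1])
_,d=pickle.load(open("d0.pkl","rb"));S,T=d["scene"],d["side"]
for p in [(238.75,273),(264.2,280.7)]: print("scene rail rear corners",plane(S,p,.06))
R,t=cam_pose(c,o)
for X in [(.6317,-.269,.06),(.6745,-.2585,.06),(.518,-.2315,.032)]:
    q=R.T@(np.array(X)-t);print(q[:2]/q[2]*c["fx"]+[c["cx"],c["cy"]])
```

```text
2.25 [ 0.59980894 -0.19950839  0.26975856] [ 7.07134590e-01  7.07078623e-01 -5.24240536e-04 -4.67021809e-04] [-0.031 -0.043 -0.01  -0.012  0.004  0.009 -0.013]
scene rail rear corners [ 0.63475285 -0.26683387  0.06      ]
scene rail rear corners [ 0.67754977 -0.25759723  0.06      ]
[302.01380962 231.06534219]
[335.80452032 223.53400618]
[216.11765061 196.75733786]
```

View pics/w3.png

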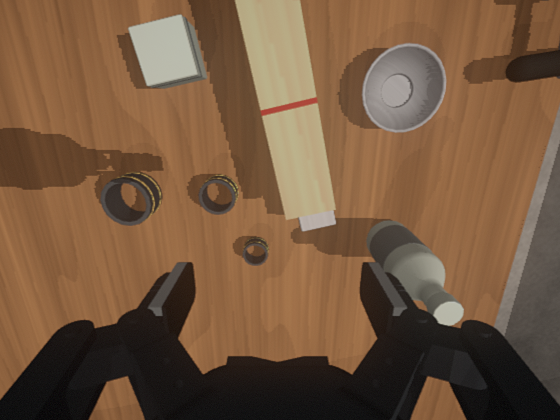

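Wrist view nearer: cup (219,195), rail rear corners about (302,231)/(335,224), bottle close by the rail's rear at (385,240), box (165,50).

Run:
```python
from h import *
import pickle
o,c=pickle.load(open("w2.pkl","rb"));_,d=pickle.load(open("d0.pkl","rb"));S,T=d["scene"],d["side"]
H=hsv(c)
def roi(m,x0,y0,x1,y1):
    k=np.zeros_like(m);k[y0:y1,x0:x1]=m[y0:y1,x0:x1];return k
# rail patch
w=roi((H[...,1]<60)&(H[...,2]>150),290,200,345,240);b=max(blobs(w,15),key=lambda b:b[1][4])
P=np.argwhere(b[2])[:,::-1];hull=cv2.convexHull(P.astype(np.int32));ap=cv2.approxPolyDP(hull,2.5,True)[:,0];print("rail",ap.tolist())
for p in ap:print(plane(c,p,.06,o).round(4))
# bottom edge fit
bot=np.array([[x,P[P[:,0]==x,1].max()+.5] for x in range(P[:,0].min()+3,P[:,0].max()-2)])
k=np.polyfit(bot[:,0],bot[:,1],1);x0,x1=P[:,0].min()-.5,P[:,0].max()+.5;print("rear edge",k,x0,x1,plane(c,(P[:,0].max(),np.polyval(k,P[:,0].max())),.06,o),plane(c,(bot[0,0],bot[0,1]),.06,o))
# plank edges: rows
pl=(H[...,0]>15)&(H[...,0]<30)&(H[...,1]>40)&(H[...,1]<120)&(H[...,2]>165)
L=[];Rr=[]
for y in list(range(20,95))+list(range(118,195)):
    xs=np.where(roi(pl,230,0,345,218)[y])[0]
    if len(xs)>30: L.append(plane(c,(xs.min()-.5,y),.078,o)[:2]);Rr.append(plane(c,(xs.max()+.5,y),.078,o)[:2])
for n,A in(("L",L),("R",Rr)):
    A=np.array(A);f=np.polyfit(A[:,1],A[:,0],1);res=A[:,0]-np.polyval(f,A[:,1]);A=A[abs(res)<.003];f=np.polyfit(A[:,1],A[:,0],1);print("plank",n,len(A),f,"x at y=-.2,0:",np.polyval(f,-.2),np.polyval(f,0),np.degrees(np.arctan(f[0])))
red=roi(((H[...,0]<6)|(H[...,0]>174))&(H[...,1]>110)&(H[...,2]>100),255,90,325,120);rp=np.argwhere(red)[:,::-1].mean(0);print("red",rp,plane(c,rp,.078,o))
# cup
m=roi((H[...,2]<90)|((H[...,0]>18)&(H[...,0]<32)&(H[...,1]>130)),196,170,242,218);b=max(blobs(cv2.morphologyEx(m.astype(np.uint8),cv2.MORPH_CLOSE,np.ones((3,3)))),key=lambda b:b[1][4]);print(b[1])
h=cv2.convexHull(np.argwhere(b[2])[:,::-1].astype(np.int32));M=cv2.moments(h);u=(M["m10"]/M["m00"],M["m01"]/M["m00"]);print("cup",u,plane(c,u,.016,o),tri(ray(c,u,o),ray(T,(326.17,202.84))),tri(ray(c,u,o),ray(S,(206.28,256.14))))
# top rim (near end): ring pixel circle of the upper rim left/bottom side: fit on grey rim
print("bottle base side",plane(T,(199,177),0.0),"scene",plane(S,(295,362),0.0), "box side",[plane(T,p,.05).round(3).tolist() for p in ((326,254),(368,251),(373,275),(330,278))])
print("dish",plane(T,(173,243),.03).round(3))
```

```text
rail [[335, 223], [302, 230], [299, 217], [332, 210]]
[ 0.6734 -0.2578  0.06  ]
[ 0.6316 -0.2675  0.06  ]
[ 0.6273 -0.2496  0.06  ]
[ 0.6685 -0.2402  0.06  ]
rear edge [-2.16532258e-01  2.96334274e+02] 298.5 335.5 [ 0.67349753 -0.25886159  0.06      ] [ 0.63166027 -0.26820766  0.06      ]
plank L 151 [-0.22453152  0.55481193] x at y=-.2,0: 0.5997182381109225 0.5548119348168304 -12.654832205142911
plank R 152 [-0.22636422  0.6162054 ] x at y=-.2,0: 0.6614782474103428 0.6162054030381504 -12.7547594883383
red [288.65543071 106.02621723] [ 0.61190144 -0.11674637  0.078     ]
[198 175  39  39 707]
cup (217.60482789450157, 194.031440917896) [ 0.51678623 -0.2324665   0.016     ] (array([ 0.51743749, -0.23256569,  0.01444675]), np.float64(0.0020149055683123755)) (array([ 0.51829186, -0.23141163,  0.0154561 ]), np.float64(0.003830113082360458))
bottle base side [ 0.76297385 -0.29631295  0.        ] scene [ 0.77076733 -0.31095259  0.        ] box side [[0.509, -0.077, 0.05], [0.449, -0.09, 0.05], [0.441, -0.045, 0.05], [0.5, -0.032, 0.05]]
dish [ 0.746 -0.092  0.03 ]
```

Plank is yawed 12.7°, offset about −8 mm sideways on the rail; required slide ≈148 mm. Cup at (0.518, −0.232). Picking it up now.

Scaled: 0.256 m is 0.3413, 0.255 m is 0.34.

>>> move_arm(
  force=40,
  plan=[
    {"delta_pos":[-0.0433,-0.1093,0.16],"turn":[0,0,0],"fingers":0},
    {"delta_pos":[-0.0433,-0.1093,0.16],"turn":[0,0,0],"fingers":0},
    {"delta_pos":[-0.0433,-0.1093,0.2133],"turn":[0,0,0],"fingers":0},
    {"delta_pos":[-0.0433,-0.1093,0.2667],"turn":[0,0,0],"fingers":0},
    {"delta_pos":[-0.0433,-0.1093,0.3133],"turn":[0,0,0],"fingers":0},
    {"delta_pos":[-0.0433,-0.1093,0.34],"turn":[0,0,0],"fingers":0},
    {"delta_pos":[-0.0433,-0.1093,0.3413],"turn":[0,0,0],"fingers":0},
    {"delta_pos":[-0.0433,-0.1093,0.3413],"turn":[0,0,0],"fingers":0},
  ],
)

```text
clock: 3.3
position: [0.5192, -0.2319, 0.0158]
ee_rot: [0.707, 0.708, 0.001, 0.001]
ft_force: [0.1, 0.7, -0.1]
grip_width: 1.001
grasp_force: 0.0
```

>>> move_arm(
  force=40,
  plan=[
    {"delta_pos":[0,0,0],"turn":[0,0,0],"fingers":1},
    {"delta_pos":[0,0,0],"turn":[0,0,0],"fingers":1},
    {"delta_pos":[0,0,0],"turn":[0,0,0],"fingers":1},
    {"delta_pos":[0,0,0],"turn":[0,0,0],"fingers":1},
    {"delta_pos":[0,0,0],"turn":[0,0,0],"fingers":1},
    {"delta_pos":[0,0,0],"turn":[0,0,0],"fingers":1},
  ],
)

```text
clock: 4.05
position: [0.5185, -0.2319, 0.0153]
ee_rot: [0.707, 0.707, 0.001, 0.0]
ft_force: [-1.9, 1.6, 9.3]
grip_width: 0.568
grasp_force: 40.6
```

Scaled: 0.2525 m is 0.3367, 0.02 m is 0.0267.

>>> move_arm(
  plan=[
    {"delta_pos":[0,0,-0.0533],"turn":[0,0,0],"fingers":1},
    {"delta_pos":[0,0,-0.1333],"turn":[0,0,0],"fingers":1},
    {"delta_pos":[0.0533,0.0133,-0.14],"turn":[0,0,0],"fingers":1},
    {"delta_pos":[0.1133,0.0267,-0.14],"turn":[0,0,0],"fingers":1},
    {"delta_pos":[0.1733,0.0427,-0.14],"turn":[0,0,0],"fingers":1},
    {"delta_pos":[0.2333,0.0573,-0.14],"turn":[0,0,0],"fingers":1},
    {"delta_pos":[0.2933,0.072,-0.14],"turn":[0,0,0],"fingers":1},
    {"delta_pos":[0.3267,0.08,-0.14],"turn":[0,0,0],"fingers":1},
    {"delta_pos":[0.3367,0.082,-0.1333],"turn":[0,0,0],"fingers":1},
    {"delta_pos":[0.3367,0.082,-0.1333],"turn":[0,0,0],"fingers":1},
    {"delta_pos":[0.3367,0.082,-0.1333],"turn":[0,0,0],"fingers":1},
  ],
)

```text
clock: 5.42
position: [0.5791, 0.0189, 0.1143]
ee_rot: [0.708, 0.707, -0.0, 0.0]
ft_force: [-0.3, -0.7, -1.2]
grip_width: 0.567
grasp_force: 42.2
```

Run:
```python
from workcell import *
from h import *
import pickle
o=get_obs();print(o["clock"],o["position"],o["grip_width"],o["grasp_force"])
d={n:camera(n) for n in("scene","side","wrist")};pickle.dump((o,d),open("p1.pkl","wb"))
a=cv2.resize(d["side"]["color"][190:330,190:370,::-1],None,fx=3,fy=3);b=d["wrist"]["color"][90:330,150:410,::-1]
W=np.zeros((420,800,3),np.uint8);W[:a.shape[0],:540]=a;W[:240,540:800]=b;s=d["scene"]["color"][100:220,250:380,::-1];W[245:365,545:675]=s;cv2.imwrite("pics/p1.png",W)
```

```text
5.425 [0.57907342 0.01886868 0.11434297] 0.5672411120646821 42.185547798871994
```

View pics/p1.png

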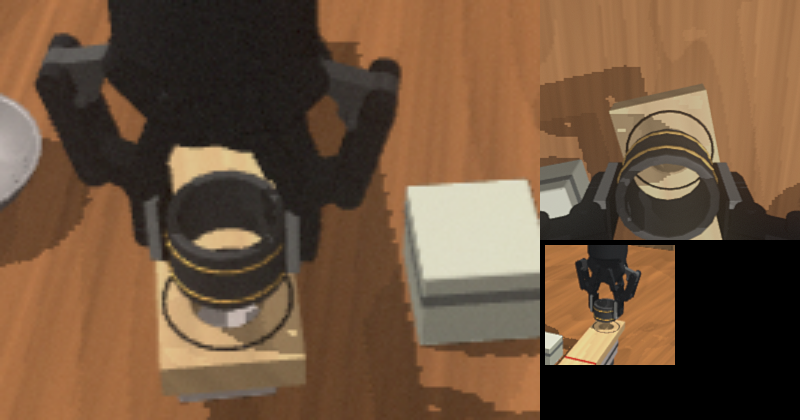

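Cup is held upright above the ring (side view rim at about (265,260), ring just below it). Checking the cup's place in the hand.

Run:
```python
from h import *
import pickle
o,d=pickle.load(open("p1.pkl","rb"));T,W=d["side"],d["wrist"];z=o["position"][2]-.0153+.032
print(z,plane(T,(265.6,260),z),plane(W,(278.5,291.5),z,o))
# brass lines in both views
for n,c,oo in(("side",T,None),("wrist",W,o),("scene",d["scene"],None)):
    H=hsv(c);m=(H[...,0]>17)&(H[...,0]<32)&(H[...,1]>110)&(H[...,2]>60)
    x0,y0,x1,y1={"side":(240,240,292,296),"wrist":(225,215,335,305),"scene":(288,140,325,180)}[n]
    k=np.zeros_like(m);k[y0:y1,x0:x1]=m[y0:y1,x0:x1]
    for b in blobs(k,8):
        p=np.argwhere(b[2])[:,::-1];l,r=p[p[:,0].argmin()],p[p[:,0].argmax()];print(n,b[1],l,r)
# dark rim in wrist: column extents / in side
g=cv2.cvtColor(T["color"],cv2.COLOR_RGB2GRAY);print(g[255,236:296]);print(g[240:300,265])
```

```text
0.13104297498566514 [0.57850082 0.01853578 0.13104297] [0.57995801 0.01870893 0.13104297]
side [245 270  14  11  27] [245 270] [258 279]
side [270 272  14   9  17] [270 280] [283 272]
side [246 277  23  14  35] [246 277] [268 290]
side [271 284  12   6  16] [271 289] [282 284]
wrist [232 221  91  34 269] [232 252] [322 253]
wrist [227 235 102  38 350] [227 267] [328 271]
scene [298 162  20   6  30] [298 162] [317 166]
scene [301 172  18   4  28] [301 172] [318 174]
[33 29 32 36 37 62 65 37 35 25 31 42 50 50 51 46 40 38 39 44 39 47 44 42
 45 40 39 41 47 45 41 41 45 45 47 47 49 47 49 50 49 37 36 45 73 81 68 47
 29 33 31 29 29 35 34 37 33 33 34 34]
[197 201 201 201 200 198 186  72  74  54  43  44  40  46  48  45  46  43
  38  43  44  44  43  47  45  46 151 189 190 191 192 193 149  48  75  74
  56  46  42  47  99  63  47  44  49  46  48  46  47  46 156  48  47  78
 130 129 129 129 128  97]
```

>>> move_arm(
  plan=[
    {"delta_pos":[0.002,0.0016,0.0133],"turn":[0,0,0],"fingers":1},
    {"delta_pos":[0.002,0.0016,0.02],"turn":[0,0,0],"fingers":1},
    {"delta_pos":[0.002,0.0016,0.024],"turn":[0,0,0],"fingers":1},
    {"delta_pos":[0.002,0.0016,0.0267],"turn":[0,0,0],"fingers":1},
    {"delta_pos":[0.002,0.0016,0.0273],"turn":[0,0,0],"fingers":1},
    {"delta_pos":[0.002,0.0016,0.0273],"turn":[0,0,0],"fingers":1},
    {"delta_pos":[0.002,0.0016,0.0273],"turn":[0,0,0],"fingers":1},
  ],
)

```text
clock: 6.45
position: [0.5806, 0.0223, 0.0939]
ee_rot: [0.707, 0.707, 0.0, 0.0]
ft_force: [0.3, 1.2, -1.3]
grip_width: 0.568
grasp_force: 42.2
```

Scaled: -0.0016 m is -0.0021, 0.0015 m is 0.002.

>>> move_arm(
  plan=[
    {"delta_pos":[-0.0021,0,0.0007],"turn":[0,0,0],"fingers":1},
    {"delta_pos":[-0.0021,0,0.0013],"turn":[0,0,0],"fingers":1},
    {"delta_pos":[-0.0021,0,0.002],"turn":[0,0,0],"fingers":1},
    {"delta_pos":[-0.0021,0,0.002],"turn":[0,0,0],"fingers":1},
  ],
)

```text
clock: 6.95
position: [0.5807, 0.0205, 0.0933]
ee_rot: [0.707, 0.707, 0.0, -0.0]
ft_force: [-5.7, 1.0, 10.1]
grip_width: 0.568
grasp_force: 43.3
```

Scaled: -0.1 m is -0.1333, -0.08 m is -0.1067.

>>> move_arm(
  force=20,
  plan=[
    {"delta_pos":[0,0,-0.0007],"turn":[0,0,0],"fingers":0.4},
    {"delta_pos":[0,0,-0.0007],"turn":[0,0,0],"fingers":0.3},
    {"delta_pos":[0,0,-0.0007],"turn":[0,0,0],"fingers":0},
    {"delta_pos":[0,0,-0.0007],"turn":[0,0,0],"fingers":0},
    {"delta_pos":[0,0,-0.0007],"turn":[0,0,0],"fingers":0},
    {"delta_pos":[0,0,-0.0667],"turn":[0,0,0],"fingers":0},
    {"delta_pos":[0,0,-0.1333],"turn":[0,0,0],"fingers":0},
    {"delta_pos":[-0.0533,0,-0.1333],"turn":[0,0,0],"fingers":0},
    {"delta_pos":[-0.1067,0,-0.1333],"turn":[0,0,0],"fingers":0},
    {"delta_pos":[-0.1067,0,-0.1333],"turn":[0,0,0],"fingers":0},
  ],
)

```text
clock: 8.2
position: [0.5801, -0.0634, 0.1927]
ee_rot: [0.709, 0.705, -0.0, 0.001]
ft_force: [-0.1, 0.4, 1.1]
grip_width: 0.996
grasp_force: 0.0
```

Run:
```python
from workcell import *
from h import *
import pickle
o=get_obs();print(o["clock"],o["position"],o["grip_width"],o["ft_force"])
d={n:camera(n) for n in("scene","side","wrist")};pickle.dump((o,d),open("p2.pkl","wb"))
W=np.zeros((600,800,3),np.uint8)
a=cv2.resize(d["side"]["color"][250:330,220:320,::-1],None,fx=4,fy=4,interpolation=cv2.INTER_CUBIC);W[:320,:400]=a
b=d["wrist"]["color"][0:280,150:400,::-1];W[320:600,:250]=b
s=cv2.resize(d["scene"]["color"][150:225,265:360,::-1],None,fx=4,fy=4,interpolation=cv2.INTER_CUBIC);W[:300,410:790]=s
cv2.imwrite("pics/p2.png",W)
```

```text
8.2 [ 0.58013362 -0.06343607  0.19265511] 0.9955213869666445 [-0.13055439  0.41892196  1.14420112]
```

View pics/p2.png

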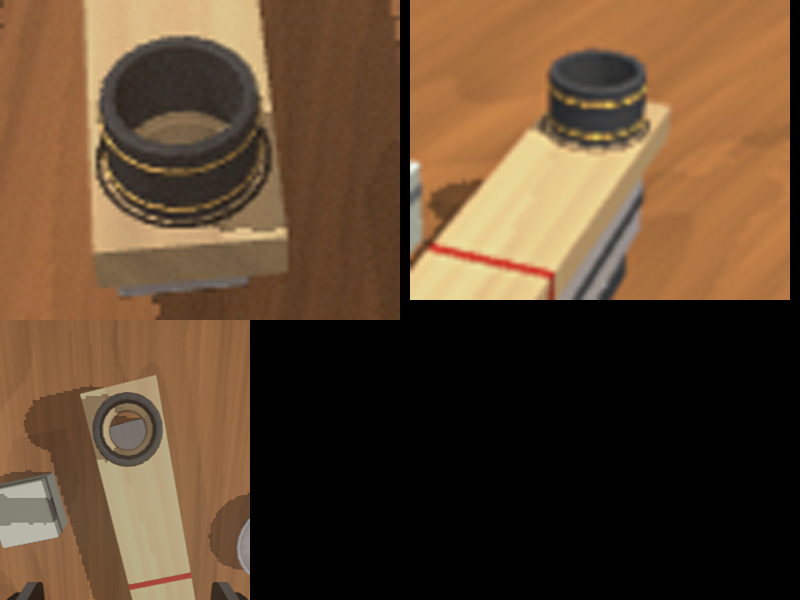

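Cup stands centred inside the ring in all three views; through the cup and hole the rail's outer edge is seen near wrist pixel (277,98). Measuring that edge and the line.

Run:
```python
from h import *
import pickle
o,d=pickle.load(open("p2.pkl","rb"));c=d["wrist"];S=d["scene"];H=hsv(c)
def roi(m,x0,y0,x1,y1):
    k=np.zeros_like(m);k[y0:y1,x0:x1]=m[y0:y1,x0:x1];return k
w=roi((H[...,1]<70)&(H[...,2]>85),256,88,302,135);b=max(blobs(w,15),key=lambda b:b[1][4]);P=np.argwhere(b[2])[:,::-1];print(b[:2])
top=np.array([[x,P[P[:,0]==x,1].min()-.5] for x in range(P[:,0].min()+3,P[:,0].max()-3)]);print(top.tolist())
k=np.polyfit(top[:,0],top[:,1],1);m=top[:,0].mean();E=plane(c,(m,np.polyval(k,m)),.06,o)
a,bb=[plane(c,(x,np.polyval(k,x)),.06,o) for x in(top[0,0],top[-1,0])]
print("edge pt",E,"edge yaw",np.degrees(np.arctan2((bb-a)[1],(bb-a)[0])))
red=roi(((H[...,0]<6)|(H[...,0]>174))&(H[...,1]>110)&(H[...,2]>80),270,245,350,275);rp=np.argwhere(red)[:,::-1].mean(0);M=plane(c,rp,.078,o);print("mark",M)
u=np.array([-.2199,.9755]);print("travel",(E-M)[:2]@u)
H=hsv(S);red=roi(((H[...,0]<6)|(H[...,0]>174))&(H[...,1]>110)&(H[...,2]>80),265,205,305,222);q=np.argwhere(red)[:,::-1].mean(0);print(q,plane(S,q,.078))
```

```text
(array([278.21807229, 113.91325301]), array([260,  99,  36,  31, 830], dtype=int32))
[[263.0, 105.5], [264.0, 105.5], [265.0, 105.5], [266.0, 104.5], [267.0, 104.5], [268.0, 104.5], [269.0, 103.5], [270.0, 103.5], [271.0, 103.5], [272.0, 102.5], [273.0, 102.5], [274.0, 102.5], [275.0, 102.5], [276.0, 101.5], [277.0, 101.5], [278.0, 101.5], [279.0, 101.5], [280.0, 100.5], [281.0, 100.5], [282.0, 100.5], [283.0, 100.5], [284.0, 99.5], [285.0, 99.5], [286.0, 99.5], [287.0, 99.5], [288.0, 99.5], [289.0, 98.5], [290.0, 98.5], [291.0, 98.5]]
edge pt [0.5806546  0.02255285 0.06      ] edge yaw 13.478352212450051
mark [ 0.61162873 -0.12230118  0.078     ]
travel 0.14811631680525678
[285.4   214.825] [ 0.61438391 -0.11437046  0.078     ]
```

Two measurements of travel agree (148 mm). Moving over the plank's rear and turning to its yaw.

Scaled: -0.15 m is -0.2, -0.11 m is -0.1467, -0.222 rad is -0.1413.

>>> move_arm(
  plan=[
    {"delta_pos":[-0.08,0.0267,0],"turn":[0,0,-0.07],"fingers":0},
    {"delta_pos":[-0.1467,0.0533,0.04],"turn":[0,0,-0.1413],"fingers":0},
    {"delta_pos":[-0.2,0.0699,0.08],"turn":[0,0,-0.1413],"fingers":0},
    {"delta_pos":[-0.2,0.0699,0.0973],"turn":[0,0,-0.1413],"fingers":0},
    {"delta_pos":[-0.2,0.0699,0.0973],"turn":[0,0,-0.1413],"fingers":0},
    {"delta_pos":[-0.2,0.0699,0.0973],"turn":[0,0,-0.1413],"fingers":0},
  ],
)

```text
clock: 9.1
position: [0.6341, -0.2073, 0.1203]
ee_rot: [0.623, 0.782, 0.001, 0.0]
ft_force: [1.2, 0.1, -0.0]
grip_width: 0.997
grasp_force: 0.0
```

Run:
```python
from workcell import *
from h import *
o=get_obs();print(o["clock"],o["position"],o["joint_pos"].round(3))
M=Ro.from_quat(o["ee_rot"]).as_matrix();print(M.round(4),np.degrees(np.arctan2(M[1,1],M[0,1])))
print("delta tool",M.T@(np.array([.6328,-.2097,.062])-o["position"]))
```

```text
9.1 [ 0.63408542 -0.2072736   0.12028615] [-0.203  0.576  0.635  1.511 -0.359  1.173  0.72 ]
[[-2.237e-01  9.747e-01  1.400e-03]
 [ 9.747e-01  2.237e-01  8.000e-04]
 [ 5.000e-04  1.600e-03 -1.000e+00]] 12.924731550510714
delta tool [-0.00210497 -0.00188846  0.05828223]
```

Scaled: 0.0543 m is 0.0724, -0.0019 m is -0.0025, 0.004 rad is 0.0025.

>>> move_arm(
  force=60,
  plan=[
    {"delta_pos":[-0.0013,-0.0025,0.0333],"turn":[0,0,0.0025],"fingers":0},
    {"delta_pos":[-0.0013,-0.0025,0.06],"turn":[0,0,0.0025],"fingers":0},
    {"delta_pos":[-0.0013,-0.0025,0.0724],"turn":[0,0,0.0025],"fingers":0},
    {"delta_pos":[-0.0013,-0.0025,0.0724],"turn":[0,0,0.0025],"fingers":0},
    {"delta_pos":[-0.0013,-0.0025,0.0724],"turn":[0,0,0.0025],"fingers":0.15},
    {"delta_pos":[-0.0013,-0.0025,0.0724],"turn":[0,0,0.0025],"fingers":0.2},
    {"delta_pos":[-0.0013,-0.0025,0.0724],"turn":[0,0,0.0025],"fingers":0.25},
    {"delta_pos":[-0.0013,-0.0025,0.0724],"turn":[0,0,0.0025],"fingers":0.3},
    {"delta_pos":[-0.0013,-0.0025,0.0724],"turn":[0,0,0.0025],"fingers":1},
    {"delta_pos":[-0.0013,-0.0025,0.0724],"turn":[0,0,0.0025],"fingers":1},
    {"delta_pos":[-0.0013,-0.0025,0.0724],"turn":[0,0,0.0025],"fingers":1},
  ],
)

```text
clock: 10.48
position: [0.632, -0.2107, 0.0658]
ee_rot: [0.626, 0.78, 0.0, 0.0]
ft_force: [-0.3, 1.2, 5.5]
grip_width: 0.692
grasp_force: 65.2
```

Run:
```python
from workcell import *
from h import *
import pickle
o=get_obs();print(o["clock"],o["position"],o["ft_force"],o["torque"],o["grip_width"],o["grasp_force"])
M=Ro.from_quat(o["ee_rot"]).as_matrix();print(M.round(4),np.degrees(np.arctan2(M[1,1],M[0,1])))
d={n:camera(n) for n in("scene","side","wrist")};pickle.dump((o,d),open("p3.pkl","wb"))
S,T=d["scene"],d["side"]
for n,c,b in(("scene",S,(262,203,308,230)),("side",T,(232,205,290,225))):
    H=hsv(c);m=((H[...,0]<6)|(H[...,0]>174))&(H[...,1]>110)&(H[...,2]>80);k=np.zeros_like(m);k[b[1]:b[3],b[0]:b[2]]=m[b[1]:b[3],b[0]:b[2]];p=np.argwhere(k)[:,::-1]
    print(n,len(p),p.mean(0) if len(p) else 0,plane(c,p.mean(0),.078) if len(p) else 0)
```

```text
10.475 [ 0.63202576 -0.21072955  0.06579562] [-0.34115056  1.21152577  5.52499575] [0.13769762 0.1496075  0.02827899] 0.6916378793401999 65.20573445021
[[-2.175e-01  9.761e-01  1.200e-03]
 [ 9.761e-01  2.175e-01  0.000e+00]
 [-2.000e-04  1.200e-03 -1.000e+00]] 12.561309571450064
scene 9 [283.44444444 214.44444444] [ 0.61074625 -0.11537986  0.078     ]
side 107 [259.63551402 215.95327103] [ 0.61176549 -0.11680304  0.078     ]
```

Plank gripped (opening ≈60 mm). Sliding most of the way gently, then measuring again.

Scaled: 0.11 m is 0.1467, 0.108 m is 0.144.

>>> move_arm(
  plan=[
    {"delta_pos":[0.004,0,0],"turn":[0,0,0],"fingers":1},
    {"delta_pos":[0.0133,0,0],"turn":[0,0,0],"fingers":1},
    {"delta_pos":[0.0267,0.0007,0],"turn":[0,0,0],"fingers":1},
    {"delta_pos":[0.0453,0.0013,0],"turn":[0,0,0],"fingers":1},
    {"delta_pos":[0.064,0.002,0],"turn":[0,0,0],"fingers":1},
    {"delta_pos":[0.0827,0.0027,0],"turn":[0,0,0],"fingers":1},
    {"delta_pos":[0.1013,0.0033,0],"turn":[0,0,0],"fingers":1},
    {"delta_pos":[0.1187,0.004,0],"turn":[0,0,0],"fingers":1},
    {"delta_pos":[0.1333,0.0047,0],"turn":[0,0,0],"fingers":1},
    {"delta_pos":[0.144,0.0053,0],"turn":[0,0,0],"fingers":1},
    {"delta_pos":[0.1467,0.0053,0],"turn":[0,0,0],"fingers":1},
    {"delta_pos":[0.1467,0.0053,0],"turn":[0,0,0],"fingers":1},
  ],
)

```text
clock: 12.12
position: [0.6119, -0.1031, 0.0658]
ee_rot: [0.626, 0.78, 0.0, 0.001]
ft_force: [0.7, -3.8, 6.2]
grip_width: 0.689
grasp_force: 65.1
```

Run:
```python
from workcell import *
from h import *
import pickle
o=get_obs();print(o["clock"],o["position"],o["ft_force"],o["torque"],o["grip_width"],o["grasp_force"])
d={n:camera(n) for n in("scene","side","wrist")};pickle.dump((o,d),open("p4.pkl","wb"))
W=np.zeros((600,800,3),np.uint8)
s=cv2.resize(d["scene"]["color"][120:300,220:360,::-1],None,fx=3,fy=3,interpolation=cv2.INTER_CUBIC);W[:540,:420]=s
s=cv2.resize(d["side"]["color"][150:390,200:330,::-1],None,fx=2,fy=2,interpolation=cv2.INTER_CUBIC);W[:480,430:690]=s
cv2.imwrite("pics/p4.png",W)
```

```text
12.125 [ 0.61193579 -0.10310649  0.06575918] [ 0.66946119 -3.78033842  6.22808113] [-0.54071816 -0.02930866  0.07806674] 0.688901610393278 65.14523506164551
```

View pics/p4.png

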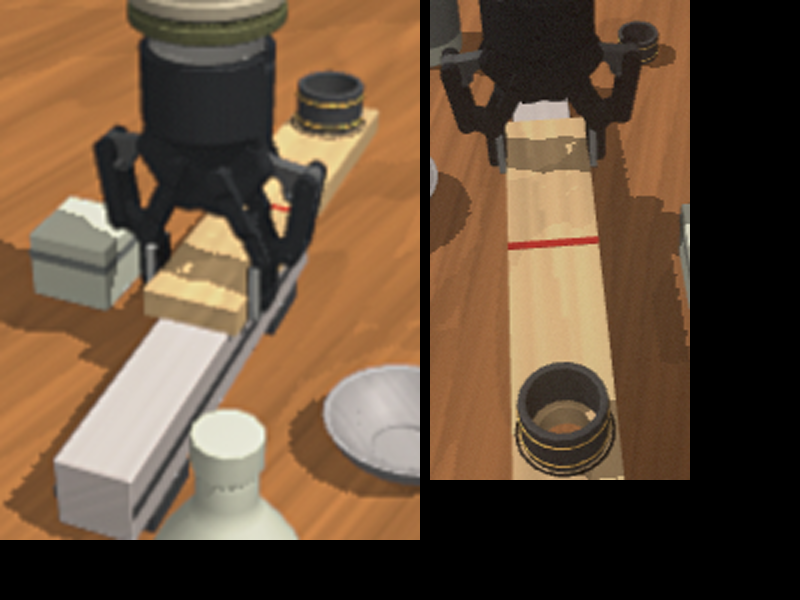

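The plank slid straight with the cup riding in its ring; the rail's rear top is now exposed (scene crop (58,460)–(228,335)). Measuring the rail axis against the plank numerically.

```bash
cat > m.py <<'E'
from h import *
def run(o,d):
    S,T=d["scene"],d["side"];H=hsv(S);g=H[...,2]
    L=[];R=[]
    for y in range(236,272):
        row=(H[y,:,1]<60)&(g[y]>140);xs=np.where(row[235:312])[0]+235
        if len(xs)<15: continue
        l=xs[0];n=[x for x in xs if x-l<60]
        seg=g[y,l+12:l+45].astype(int);df=np.diff(cv2.GaussianBlur(seg.astype(np.float32)[None],(3,1),0)[0]);j=int(df.argmin())
        L.append((l-.5,y));R.append((l+12+j+.5,y))
    out=[]
    for nm,A in(("railL",L),("railR",R)):
        P=np.array([plane(S,p,.06)[:2] for p in A])
        for _ in range(3):
            f=np.polyfit(P[:,1],P[:,0],1);r=P[:,0]-np.polyval(f,P[:,1]);P=P[abs(r)<max(.0015,1.5*r.std())]
        out.append(f);print(nm,len(P),"yaw",np.degrees(np.arctan(-f[0])).round(2),"x@-.25,-.19",np.polyval(f,[-.25,-.19]).round(4),"rms",r.std().round(4))
    # plank edges & line in side view
    H=hsv(T);pl=(H[...,0]>12)&(H[...,0]<28)&(H[...,1]>45)&(H[...,1]<140)&(H[...,2]>150)
    m=((H[...,0]<6)|(H[...,0]>174))&(H[...,1]>110)&(H[...,2]>80);k=np.zeros_like(m);k[230:330,225:300]=m[230:330,225:300];p=np.argwhere(k)[:,::-1]
    print("mark side",plane(T,p.mean(0),.078).round(4));my=int(p[:,1].mean())
    E={0:[],1:[]}
    for y in list(range(my-28,my-4))+list(range(my+5,my+45)):
        xs=np.where(pl[y,225:320])[0]+225
        if len(xs)>30: E[0].append(plane(T,(xs.max()+.5,y),.078)[:2]);E[1].append(plane(T,(xs.min()-.5,y),.078)[:2])
    for i in E:
        P=np.array(E[i])
        for _ in range(4):
            f=np.polyfit(P[:,1],P[:,0],1);r=P[:,0]-np.polyval(f,P[:,1]);P=P[abs(r)<max(.001,1.5*r.std())]
        print("plank","LR"[i],len(P),"yaw",np.degrees(np.arctan(-f[0])).round(2),"x@0",f[1].round(4))
    # rail strip behind plank in side view
    w=(H[...,1]<60)&(H[...,2]>140);k=np.zeros_like(w);k[190:215,235:275]=w[190:215,235:275]
    for y in range(194,212,2):
        xs=np.where(k[y])[0]
        if len(xs)>15: print("strip",y,xs.min(),xs.max(),plane(T,(xs.min()-.5,y),.06)[:2].round(4),plane(T,(xs.max()+.5,y),.06)[:2].round(4))
E
python3 -c "
import pickle;from m import run
run(*pickle.load(open('p4.pkl','rb')))"
```

```text
railL 36 yaw 13.68 x@-.25,-.19 [0.6283 0.6136] rms 0.0004
railR 34 yaw 13.52 x@-.25,-.19 [0.6827 0.6683] rms 0.0004
mark side [ 0.5915 -0.0091  0.078 ]
plank L 63 yaw 12.37 x@0 0.5585
plank R 64 yaw 12.4 x@0 0.6209
strip 202 244 268 [ 0.6473 -0.166 ] [ 0.6076 -0.1706]
strip 204 243 268 [ 0.6479 -0.1611] [ 0.6068 -0.1658]
strip 206 242 269 [ 0.6485 -0.1561] [ 0.6045 -0.1612]
strip 208 242 269 [ 0.6476 -0.1514] [ 0.6037 -0.1564]
```

Run:
```python
from h import *
import pickle
_,d=pickle.load(open("d0.pkl","rb"));o,e=pickle.load(open("p4.pkl","rb"))
S=d["scene"];H=hsv(S)
pl=(H[...,0]>12)&(H[...,0]<28)&(H[...,1]>40)&(H[...,1]<150)&(H[...,2]>165)
A=[]
for y in range(180,246):
    xs=np.where(pl[y,230:335])[0]+230
    if len(xs)>12:A.append(plane(S,(xs[0]-.5,y),.078)[:2])
P=np.array(A)
for _ in range(4):
    f=np.polyfit(P[:,1],P[:,0],1);r=P[:,0]-np.polyval(f,P[:,1]);P=P[abs(r)<max(.001,1.5*r.std())]
print("scene d0 plank L",len(P),np.degrees(np.arctan(-f[0])),np.polyval(f,[-.2,0]),"wrist gave .5997 .5548")
C=e["scene"]["color"].astype(int)
for y in(240,250,260,268): print(y,[ "%d/%d"%(C[y,x].max(),C[y,x].max()-C[y,x].min()) for x in range(238,305)])
```

```text
scene d0 plank L 44 12.924417557604926 [0.60118717 0.55529134] wrist gave .5997 .5548
240 ['181/113', '178/111', '178/112', '177/111', '177/111', '176/110', '175/110', '178/112', '183/115', '190/119', '160/100', '146/91', '143/87', '123/75', '115/69', '113/67', '116/69', '120/73', '121/73', '119/72', '115/70', '111/68', '106/67', '107/53', '153/24', '222/22', '227/15', '223/16', '221/17', '222/18', '221/18', '221/17', '220/17', '221/17', '222/18', '223/17', '224/16', '224/16', '223/16', '223/17', '221/17', '221/18', '222/18', '223/17', '223/17', '222/16', '221/16', '223/16', '223/15', '225/16', '228/16', '227/17', '183/18', '151/14', '150/14', '156/16', '153/14', '121/10', '72/1', '75/3', '129/12', '154/13', '157/13', '163/40', '175/94', '180/115', '179/115']
250 ['192/120', '188/118', '187/116', '187/118', '191/121', '192/120', '188/117', '182/114', '179/111', '178/110', '176/109', '167/104', '165/102', '124/76', '106/65', '102/65', '116/43', '186/22', '226/19', '226/16', '223/17', '222/18', '222/18', '221/18', '222/17', '220/17', '221/18', '222/18', '223/17', '224/18', '223/17', '2
[... 1008 characters left out ...]
 '230/15', '233/15', '235/15']
268 ['118/73', '117/77', '118/62', '159/27', '223/21', '227/15', '224/18', '221/18', '220/18', '220/19', '221/18', '222/17', '222/17', '221/17', '222/18', '223/18', '223/18', '222/16', '222/16', '222/17', '222/18', '222/19', '222/19', '223/18', '224/16', '223/16', '223/17', '221/17', '219/18', '218/17', '219/17', '223/16', '228/15', '221/23', '170/17', '148/13', '150/14', '153/14', '156/15', '132/11', '80/4', '58/2', '103/9', '148/14', '152/14', '114/12', '149/17', '211/25', '229/22', '231/17', '231/17', '230/16', '229/16', '229/16', '230/17', '230/17', '230/16', '229/16', '230/16', '230/16', '230/16', '230/15', '230/15', '231/16', '231/16', '232/16', '233/16']
```

Run:
```python
import re
s=open('m.py').read()
a=s.index("    for y in range(236"); b=s.index("    out=[]")
s=s[:a]+'''    for y in range(236,272):
        v=np.where(H[y,:,1]<60,g[y],100).astype(float);i=238+int(np.argmax(v[238:300]>200))
        l=np.interp(165,[v[i-2],v[i-1],v[i]],[i-2,i-1,i]);j=i+10+int(np.argmax(v[i+10:i+60]<185))
        L.append((l,y));R.append((np.interp(-187,[-v[j-1],-v[j]],[j-1,j]),y))
'''+s[b:]
open('m.py','w').write(s)
import pickle;from m import run
run(*pickle.load(open('p4.pkl','rb')))
```

```text
railL 36 yaw 13.56 x@-.25,-.19 [0.6287 0.6143] rms 0.0001
railR 36 yaw 13.55 x@-.25,-.19 [0.6744 0.66  ] rms 0.0001
mark side [ 0.5915 -0.0091  0.078 ]
plank L 63 yaw 12.37 x@0 0.5585
plank R 64 yaw 12.4 x@0 0.6209
strip 202 244 268 [ 0.6473 -0.166 ] [ 0.6076 -0.1706]
strip 204 243 268 [ 0.6479 -0.1611] [ 0.6068 -0.1658]
strip 206 242 269 [ 0.6485 -0.1561] [ 0.6045 -0.1612]
strip 208 242 269 [ 0.6476 -0.1514] [ 0.6037 -0.1564]
```

Rail axis is consistent across views (width 44–45 mm, yaw ≈13.4°). One check of the outer end's sideways place from the first side view.

Run:
```python
from h import *
import pickle
_,d=pickle.load(open("d0.pkl","rb"));_,e=pickle.load(open("p2.pkl","rb"))
T=d["side"];H=hsv(T);E=np.array([.583,.0285,.06]);u=np.array([-.2326,.9726,0]);n=np.array([.9726,.2326,0])
w=(H[...,1]<80)&(H[...,2]>90)
for y in range(314,328):
    xs=np.where(w[y,235:300])[0]+235
    if len(xs)<5: continue
    out=[]
    for x in(xs.min()-.5,xs.max()+.5):
        p,r=ray(T,(x,y));X=p+r*((E-p)@u/(r@u));out.append(((X-E)@n*1e3,X[2]*1e3))
    print(y,xs.min(),xs.max(),len(xs),np.round(out,1).tolist())
```

```text
319 274 281 8 [[-12.2, 23.1], [-23.0, 21.4]]
320 262 281 20 [[4.0, 23.3], [-23.0, 19.2]]
321 250 278 29 [[20.1, 23.6], [-18.9, 17.6]]
322 250 267 18 [[20.3, 21.3], [-3.9, 17.6]]
323 250 256 7 [[20.4, 19.1], [11.0, 17.7]]
```

Scaled: 0.0385 m is 0.0513, 0.0009 m is 0.0012, -0.018 rad is -0.0115.

>>> move_arm(
  plan=[
    {"delta_pos":[0.004,0.0001,0],"turn":[0,0,-0.0013],"fingers":1},
    {"delta_pos":[0.0107,0.0003,0],"turn":[0,0,-0.0032],"fingers":1},
    {"delta_pos":[0.0187,0.0005,0],"turn":[0,0,-0.0051],"fingers":1},
    {"delta_pos":[0.0267,0.0008,0],"turn":[0,0,-0.007],"fingers":1},
    {"delta_pos":[0.0347,0.0011,0],"turn":[0,0,-0.0089],"fingers":1},
    {"delta_pos":[0.0427,0.0012,0],"turn":[0,0,-0.0108],"fingers":1},
    {"delta_pos":[0.048,0.0012,0],"turn":[0,0,-0.0115],"fingers":1},
    {"delta_pos":[0.0507,0.0012,0],"turn":[0,0,-0.0115],"fingers":1},
    {"delta_pos":[0.0513,0.0012,0],"turn":[0,0,-0.0115],"fingers":1},
    {"delta_pos":[0.0513,0.0012,0],"turn":[0,0,-0.0115],"fingers":1},
    {"delta_pos":[0.0513,0.0012,0],"turn":[0,0,-0.0115],"fingers":1},
  ],
)

```text
clock: 13.65
position: [0.6045, -0.066, 0.0658]
ee_rot: [0.619, 0.785, -0.0, 0.001]
ft_force: [1.0, -4.2, 5.7]
grip_width: 0.69
grasp_force: 65.1
```

```bash
cat > chk.py <<'E'
from workcell import *
from h import *
import pickle
from m import run
o=get_obs();print(o["clock"],o["position"],o["ft_force"],o["torque"],o["grip_width"],o["grasp_force"])
M=Ro.from_quat(o["ee_rot"]).as_matrix();print(np.degrees(np.arctan2(M[1,1],M[0,1])),M[2].round(4))
d={n:camera(n) for n in("scene","side","wrist")};pickle.dump((o,d),open("p5.pkl","wb"));run(o,d)
# red line in side and wrist, line triangulation; rail edge vs red line in side view
c=d["wrist"];H=hsv(c);m=((H[...,0]<6)|(H[...,0]>174))&(H[...,1]>110)&(H[...,2]>70)
for b in blobs(m,25): print("wrist red",b[0].round(1),b[1],plane(c,b[0],.078,o).round(4))
c=d["side"];H=hsv(c);m=((H[...,0]<6)|(H[...,0]>174))&(H[...,1]>110)&(H[...,2]>80)
for b in blobs(m,25):
    if b[0][0]<330: print("side red",b[0].round(1),b[1],plane(c,b[0],.078).round(4))
# cup brass lines / ring in side view
m=(H[...,0]>17)&(H[...,0]<32)&(H[...,1]>120)&(H[...,2]>60)
for b in blobs(m,15):
    if 225<b[0][0]<330 and b[0][1]>300: print("brass",b[0].round(1),b[1])
E
python3 chk.py
```

```text
13.65 [ 0.6044998  -0.06599256  0.06575679] [ 0.96986927 -4.22441894  5.74611935] [-0.91516443 -0.07222778  0.0170902 ] 0.6903466271315106 65.099937915802
13.522686773290637 [-0.0016  0.0012 -1.    ]
railL 36 yaw 13.55 x@-.25,-.19 [0.6288 0.6143] rms 0.0001
railR 36 yaw 13.54 x@-.25,-.19 [0.6744 0.6599] rms 0.0001
mark side [0.582  0.0275 0.078 ]
plank L 64 yaw 13.37 x@0 0.5579
plank R 64 yaw 13.28 x@0 0.6205
wrist red [276.3  67.1] [ 196   59  163   17 2707] [0.5817 0.0276 0.078 ]
side red [263.5 293.3] [240 290  48   8 165] [0.582  0.0275 0.078 ]
brass [293. 396.] [287 389  10  14  28]
brass [252.8 399.8] [248 393  13  14  33]
brass [269.6 412.2] [250 402  43  16  67]
brass [274.2 406.6] [262 404  25   5  33]
```

Run:
```python
from h import *
import pickle
o,d=pickle.load(open("p5.pkl","rb"));_,a=pickle.load(open("d0.pkl","rb"))
M=np.array([.5819,.0276,0]);u=np.array([-.2326,.9726,0]);n=np.array([.9726,.2326,0])
def cloud(c,oo=None):
    v,w=np.mgrid[0:420,0:560];z=c["range_z"];k=z>0;R,p=cam_pose(c,oo)
    X=np.stack([(w-c["cx"])/c["fx"]*z,(v-c["cy"])/c["fy"]*z,z],-1)[k];return X@R.T+p
for nm,c,oo,mk in(("side before",a["side"],None,M-.148*u),("side",d["side"],None,M),("scene",d["scene"],None,M),("wrist",d["wrist"],o,M)):
    X=cloud(c,oo);s=(X-mk)@u;l=(X-mk)@n;k=(abs(l)<.024)&(s>-.06)&(s<.105)&(abs(X[:,2]-.078)<.012)
    if k.sum()>50: f=np.polyfit(s[k],X[k,2],1);print(nm,k.sum(),"z@mark",f[1].round(4),"pitch deg",np.degrees(f[0]).round(2), "roll",np.degrees(np.polyfit(l[k],X[k,2],1)[0]).round(2))
    k=(X[:,2]>.1055)&(X[:,2]<.118)&(abs(l)<.04)&(s>.10)&(s<.18)
    if k.sum()>20:
        P=np.c_[s[k],l[k]].astype(np.float32);(cc,r)=cv2.minEnclosingCircle(P);print(nm,"cup top centre (s,l; want .140,0)",np.round(cc,4),"r",round(r,4),k.sum(),"z",X[k,2].mean().round(4))
# rail outer end via side depth: rail side face below plank in scene
X=cloud(d["scene"]);s=(X-M)@u;l=(X-M)@n;k=(abs(l-.0225)<.006)&(X[:,2]>.025)&(X[:,2]<.055)&(s>-.12)&(s<.06)
print("scene rail side: s max",np.sort(s[k])[-12:].round(4),"n",k.sum(),"l",np.median(l[k]) if k.sum() else 0)
```

```text
side before 2571 z@mark 0.0782 pitch deg 0.03 roll 0.13
side 4066 z@mark 0.0782 pitch deg 0.0 roll -0.1
side cup top centre (s,l; want .140,0) [0.1417 0.0006] r 0.0252 750 z 0.1095
scene 266 z@mark 0.0772 pitch deg -0.02 roll -0.11
scene cup top centre (s,l; want .140,0) [0.1403 0.0033] r 0.0252 92 z 0.1081
wrist 26633 z@mark 0.0793 pitch deg 0.04 roll -0.03
scene rail side: s max [-0.0142 -0.0125 -0.012  -0.0115 -0.011  -0.0082 -0.0082 -0.0077 -0.0056
 -0.0052 -0.0043 -0.0034] n 92 l 0.024397834390912636
```

Run:
```python
from h import *
import pickle
o,d=pickle.load(open("p5.pkl","rb"))
c=d["scene"];M=np.array([.5819,.0276,0]);u=np.array([-.2326,.9726,0]);n=np.array([.9726,.2326,0])
im=c["color"]
for l,z in((.030,.072),(.030,.066),(.0225,.055),(.0225,.05),(.0225,.045),(.0225,.035),(.0225,.03),(.0225,.025)):
    out=[]
    for s in np.arange(-.03,.022,.002):
        q=c["R"]@(M+s*u+(l+.003)*n+[0,0,z])+c["t"];p=q[:2]/q[2]*c["fx"]+[c["cx"],c["cy"]]
        r=cv2.getRectSubPix(im,(1,1),tuple(map(float,p)))[0,0].astype(int);out.append("%d:%d/%d"%(round(s*1e3),r.max(),r.max()-r.min()))
    print(l,z,*out)
```

```text
0.03 0.072 -30:38/3 -28:38/3 -26:37/2 -24:37/2 -22:37/3 -20:37/3 -18:38/4 -16:38/3 -14:38/4 -12:38/4 -10:38/3 -8:38/3 -6:38/3 -4:38/3 -2:38/3 0:39/4 2:38/3 4:39/4 6:38/3 8:38/3 10:38/4 12:38/4 14:38/4 16:38/4 18:38/4 20:38/4
0.03 0.066 -30:39/3 -28:38/2 -26:37/2 -24:38/2 -22:38/2 -20:38/2 -18:38/2 -16:38/2 -14:37/3 -12:37/3 -10:37/2 -8:38/3 -6:38/3 -4:38/3 -2:37/2 0:38/3 2:38/3 4:38/3 6:39/4 8:38/3 10:38/3 12:38/3 14:39/4 16:38/5 18:37/5 20:38/5
0.0225 0.055 -30:39/8 -28:51/12 -26:53/12 -24:50/10 -22:41/4 -20:35/2 -18:35/3 -16:36/3 -14:37/3 -12:38/4 -10:37/3 -8:38/3 -6:37/2 -4:38/2 -2:38/2 0:38/2 2:38/3 4:37/2 6:37/3 8:37/3 10:38/3 12:38/3 14:38/3 16:38/3 18:38/3 20:38/3
0.0225 0.05 -30:42/5 -28:61/14 -26:87/27 -24:109/37 -22:118/41 -20:111/35 -18:94/26 -16:77/20 -14:53/7 -12:36/2 -10:35/3 -8:36/2 -6:38/3 -4:39/3 -2:38/2 0:38/2 2:38/2 4:38/2 6:38/2 8:38/2 10:38/2 12:38/3 14:37/3 16:37/3 18:38/3 20:38/3
0.0225 0.045 -30:35/3 -28:40/3 -26:50/0 -24:73/7 -22:109/23 -20:118/28 -18:116/25 -16:121/22 -14:118/22 -12:111/22 -10:87/14 -8:63/6 -6:48/3 -4:38/1 -2:36/4 0:39/4 2:43/4 4:42/3 6:40/3
[... 169 characters left out ...]
12/28 -8:110/34 -6:107/38 -4:111/47 -2:120/57 0:136/73 2:143/80 4:129/71 6:109/58 8:85/41 10:62/22 12:48/10 14:40/2 16:37/3 18:38/2 20:38/6
0.0225 0.03 -30:75/2 -28:73/1 -26:80/3 -24:96/5 -22:119/8 -20:141/10 -18:141/10 -16:143/11 -14:145/11 -12:148/18 -10:149/31 -8:153/43 -6:159/55 -4:161/67 -2:163/80 0:164/91 2:167/100 4:164/99 6:166/101 8:173/108 10:173/108 12:160/98 14:139/83 16:119/67 18:100/52 20:83/38
0.0225 0.025 -30:134/15 -28:134/14 -26:135/13 -24:131/13 -22:129/12 -20:137/11 -18:145/15 -16:148/16 -14:152/15 -12:155/14 -10:157/28 -8:159/43 -6:161/57 -4:164/69 -2:168/81 0:173/92 2:179/102 4:179/106 6:180/109 8:180/113 10:179/113 12:178/112 14:178/111 16:178/111 18:178/112 20:176/111
```

The plank is level (0.0°) and the cup is centred. The line is within about 1 mm of the edge, and the plank is straight and centred to within the measuring error. Handing in with the grip held.

```bash
python3 -c "
from workcell import *
o=get_obs();print(o['clock'],o['grip_width'],o['grasp_force'],o['joint_velocities'].round(3));print(hand_in())"
```

```text
13.8 0.6927309009969033 65.10199069976807 [ 0.002 -0.     0.001  0.001  0.001  0.001 -0.   ]
the job is handed in; nothing more can be done
None
```

The job is handed in at 13.8 s: the cup stands upright over the hole, the red line is within about 1 mm of the rail's outer edge by my measurements, and the gripper still holds the plank level; no verdict came back.

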